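Put the upper tier on a cake stand

ROBOT

A 6-joint arm with a two-finger parallel gripper is mounted at the origin on the work surface. World frame = base frame: x ahead of the robot, y to its left, z up, the work surface at z = 0. Lengths are in m, angles in rad, forces in N, time in s.
With the tool pointing down it reaches from about 0.275 to 1 m from the base axis. Payload 8.4 kg.
Tool frame: the origin (TCP) lies on the centre line of the jaws, within the pads' length; the fingertips stand 17 mm ahead of it and the grasp point (between the pads) lies 2 mm behind it (bot.tcp_to_tips is the z of the fingertips in the tool frame, in m); z points along the fingers, y is the line along which they close (so a half turn about z gives the same grasp; the last joint's range is limited). The gripper opens to 85 mm and grips with 20 to 120 N. Pads are 22 mm wide; open, the fingers measure 114 mm over their backs; the gripper's body (76 mm by 85 mm) begins 54 mm behind the grasp point. The pads swing forward as they close: fully open they stand 13 mm farther back than shut.
Start: joints at [1.216, 0.353, 1.633, -0, 1.155, -0.002], TCP at [0.216, 0.587, 0.248] pointing down, gripper open.
Joint ranges: [-2.63, 2.63], [-0.92, 2.1], [0.06, 2.66], [-1.3, 4.44], [0, 2.69], [-3.02, 3.02]. Speed limits (rad/s): [2.22, 2.22, 2.79, 3.14, 3.14, 3.14].

INTERFACE

Orientations are given as a unit quaternion [x, y, z, w].
In Python, from workcell import bot, hand, kinematics, get_obs, vision, hand_in gives the robot as it stands. The module is installed in compiled form; this text tells all that it offers. Calls block until the motion is done:
- bot.reach(position, orientation): joint-space move of the TCP to a pose.
- bot.servo_line(position, ori=None, velocity=0.15): straight line of the TCP; ori=None keeps the orientation; velocity is the mean speed in m/s.
- bot.goto_joints(angles): joint-space move.
- hand.move_gripper(opening, strength=None): finger opening in m; strength is the grip in N (None keeps the last); returns when the fingers have stopped.
- bot.dwell(seconds).
- kinematics.solve_ik(position, orientation): joint angles nearest the present ones, or None.
- get_obs(): the state.
- vision.read_camera(name): name is "scene" or "top" or "wrist"; returns a dict with "frame" (384x512x3 uint8, red, green, blue), "intrinsics" (3x3 intrinsics, pixels), "view" (4x4, takes a point from world to camera coordinates). Camera axes: x right, y down, z forward; pixel columns grow to the right and rows downward; lengths in m; the calibration is good to about 2 mm. A picture is of the moment at which its call begins. There is no depth.
A pose or a line that the arm cannot do raises bot.IKError and nothing moves.
- hand_in(): hands the job in; it is judged then, once.
The state is a dict: "time_s": time; "joint_pos": joint angles; "joint_vel": joint speeds; "joint_efforts": joint torques, N m; "position": TCP position; "orientation": TCP orientation; "wrist_force": force on the tool from outside, world axes, zero at the start; "ft_torque": the same for the moment, N m; "gripper_width": finger opening in m; "grip_force": force on a finger pad.
Only numpy, scipy, OpenCV 4.12 (cv2) and the standard library are available. Lean on these libraries where they do the work, as an engineer would, in place of code of your own. Each camera call takes 0.05 s, during which the arm holds its last target. There are 200 camera calls.

TASK

Put the upper tier on the cake stand: slip the tall brass sleeve over the rod until it sits flat on the foot, then the plate down onto the sleeve, and last push the finial on until it snaps fully home against the plate's hub. The rod is not true but leans a little, so feel each piece on and ease it down: nothing on the stand may be forced or dropped, and the short sleeve and the other goods on the counter stay where they are.

Things in the scene. Friction and masses are not known exactly. Their poses are not given: they have to be found in the camera images.
- stand: The stand, fixed: marble disc 180 mm across, 18 thick, with a brass flange 48 wide, top at 24 mm. From it rises a brass rod: shaft diameter 18 up to 94 mm height, a square shoulder (edge broken 0.4), then a thin end, diameter 10, up to the tip at 120, its last 3 mm tapering to diameter 6. Two sprung steel balls stand 2 mm out of the thin end at 105. Origin: centre of underside, z up.
- flange (a point): Centre of the flange's top, on the foot's axis, 24 mm up: the rod's root. The rod is not true: it leans 2.6 to 3.1 degrees from here, direction unknown and told by no pose: shoulder 3.1 to 3.8 mm, tip 4.3 to 5.3 mm off the foot's axis. It stays as it stands; only a push of more than some 11 N sideways at the thin end (more lower down) shifts it, and it does not spring back.
- finial_home (a point): Point on the foot's axis, 100 mm up, where the finial's lower end comes when home. The finial slides freely down the thin end until some 7 mm above home, where its lip meets the sprung balls; about 8 N of push takes it over them and it snaps down onto the hub. Contact above 35 N between pieces on the stand, side pinch included, counts as forcing.
- sleeve: Tall brass sleeve, outer diameter 32, 60 mm long, 0.15 kg, standing on its lower end: there, 10 mm deep, its bore is 20; above that it is 26 wide, so it sits flat though the rod leans. Origin: centre of its lower end, z up. On the stand it rests on the flange (24 mm), its top is at 84 and 36 mm of rod stand out of it, which must find room between the fingers.
- plate: White porcelain plate, 140 mm across, gilt rim 12 mm high, about 0.26 kg, face up. In its middle a brass hub, 16 mm tall from the underside, through bore 20, outer diameter 34 (44 at its foot, 3 mm deep); the plate's floor is at 6 mm, so 10 mm of hub stand clear to grip. Origin: centre of the hub's underside, z up. On the stand it rests on the sleeve's top (84 mm), hub top at 100.
- finial: Brass finial, the stand's cap, 56 mm tall, 0.14 kg, standing bore down: skirt diameter 30 and 22 mm tall, waist diameter 17 at 27 to 29 mm, round knob diameter 28 from 33 to 53 mm. Bore from below, diameter 11.6, 22 deep, with a groove 3 to 9.5 mm from the lower end. Origin: centre of its lower end, z up.
- short_sleeve: Short brass sleeve, a spare of the same tube but 36 mm long: not used, leave it standing. Origin: centre of its lower end.
- sweet_jar: Amber glass jar with a brass lid, 76 mm across, 100 mm tall; a bystander. Origin: centre of its underside.
- tongs: Steel pastry tongs lying flat, about 210 mm long; a bystander. Origin: underside near the middle.
- tea_tin: Green tin, 84 mm across, 65 mm tall; a bystander. Origin: centre of its underside.
There are look-alikes about, which are no part of the job. What is shaped like the stand but turquoise is not meant.

How it is judged:
On the way, in this order (a step that is already met when the one before it is completed fails the run):
1. the tall sleeve sits flat on the flange, round the rod (horizontal distance between sleeve and stand below 0.004 m and z of sleeve in the frame of stand below 0.0255 m and angle between sleeve's own z axis and vertical below 0.04 rad and z of plate in the frame of stand below 0.06 m), for 0.2 s.
2. the plate sits level on the sleeve, round the rod (horizontal distance between plate and stand below 0.009 m and z of plate in the frame of stand between 0.082 and 0.0855 m and angle between plate's own z axis and vertical below 0.05 rad and horizontal distance between finial and stand above 0.03 m), for 0.2 s.
3. the finial has snapped home against the hub (horizontal distance between finial and stand below 0.01 m and z of finial in the frame of stand between 0.098 and 0.1015 m and angle between finial's own z axis and vertical below 0.06 rad), for 0.2 s.
At the end, for the whole second after the job is handed in: The tall sleeve stands flat on the flange (within 1.5 mm of its height, upright within 2.3 degrees), the plate sits level on it (1.5 mm, 2.9 degrees), the finial is snapped down onto the hub (within 1.5 mm of its height, 3.4 degrees), all round the rod, released and at rest (all of step 3 and horizontal distance between sleeve and stand below 0.004 m and z of sleeve in the frame of stand between 0.022 and 0.0255 m and angle between sleeve's own z axis and vertical below 0.04 rad and horizontal distance between plate and stand below 0.009 m and z of plate in the frame of stand between 0.082 and 0.0855 m and angle between plate's own z axis and vertical below 0.05 rad and linear speed of each of plate, finial below 0.02 m/s); the robot touches nothing.
It fails at once if more than 35 N between the sleeve and the stand (forced or dropped) (contact force between sleeve and stand above 35 N).
It fails at once if more than 35 N between the plate and the stand or the sleeve (forced or dropped) (contact force between plate and stand above 35 N or contact force between plate and sleeve above 35 N).
It fails at once if more than 35 N between the finial and the stand or the plate (forced or dropped) (contact force between finial and stand above 35 N or contact force between finial and plate above 35 N).
It fails at once if the plate is tipped past 35 degrees (angle between plate's own z axis and vertical above 0.6 rad).
It fails at once if the short sleeve or another thing on the counter is moved more than 3 cm or the short sleeve is knocked over (distance of any of short_sleeve, sweet_jar, tongs, tea_tin from where it was at the start of the episode above 0.03 m or angle between short_sleeve's own z axis and vertical above 0.5 rad).
It also fails if it takes over 72 s, if anything falls off the work surface, if the arm or the gripper's body presses on something with over 40 N, if the wrist force passes 120 N, or if a joint passes its speed limit or range.

## Working session

There is one attempt and no reset: what is moved stays moved. The work goes in short steps, each a Python script; the robot and the scene stay as the last script left them, time stands still between calls to the robot, and variables do not carry over. Pictures are saved under pics/ and viewed, at most 10 in all, crops included, and the job is handed in when it is done.

```bash
mkdir -p pics
python3 - <<'E'
from workcell import *
import cv2,numpy as np
for n in("top","scene"):
    r=vision.read_camera(n);cv2.imwrite(f"pics/{n}0.png",cv2.cvtColor(r["frame"],cv2.COLOR_RGB2BGR))
    print(n,r["intrinsics"].round(1).tolist(),np.array(r["view"]).round(3).tolist())
o=get_obs();print(o["time_s"],o["position"],o["orientation"],o["wrist_force"],bot.tcp_to_tips)
E
```

```text
top [[373.9, 0.0, 252.6], [0.0, 373.9, 194.8], [0.0, 0.0, 1.0]] [[0.016, -1.0, -0.011, -0.09], [-0.989, -0.014, -0.15, 0.526], [0.15, 0.013, -0.989, 1.147], [0.0, 0.0, 0.0, 1.0]]
scene [[418.0, 0.0, 256.2], [0.0, 418.0, 186.5], [0.0, 0.0, 1.0]] [[-0.304, 0.953, 0.002, 0.255], [0.591, 0.19, -0.784, -0.219], [-0.747, -0.237, -0.621, 1.66], [0.0, 0.0, 0.0, 1.0]]
0.1 [0.21582547 0.58613043 0.24763745] [ 1.75496065e-01  9.84479934e-01 -6.13484492e-04 -1.18088312e-04] [ 0.02952195 -0.08768519  0.03739949] 0.017
```

View pics/top0.png

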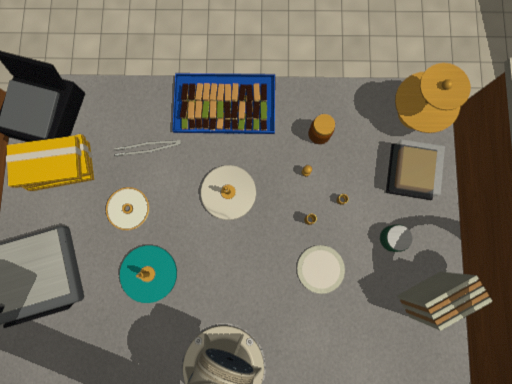

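View pics/scene0.png

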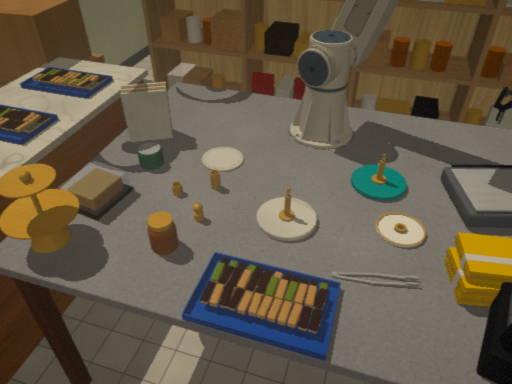

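The top view shows the white stand at (228,192), the gilt plate at (127,208), the finial at (307,170) and the sleeves at (311,218) and (343,199). In the scene view the tall sleeve is the right-hand one at (215,180), which is (311,218) from the top. Next I'll get rough positions, then wrist views.

```bash
cat > h.py <<'E'
from workcell import *
import cv2,numpy as np
from scipy.spatial.transform import Rotation as R
def ray(r,u,v):
    V=np.array(r["view"]);K=np.array(r["intrinsics"])
    return -V[:3,:3].T@V[:3,3], V[:3,:3].T@np.linalg.solve(K,[u,v,1.])
def onz(r,u,v,z):
    c,d=ray(r,u,v);return c+d*(z-c[2])/d[2]
def proj(r,p):
    V=np.array(r["view"]);q=np.array(r["intrinsics"])@(V[:3,:3]@np.array(p)+V[:3,3]);return q[:2]/q[2]
def down(a):  # tool down; finger closing line (tool y) at angle a from world x
    y=np.array([np.cos(a),np.sin(a),0]);z=np.array([0,0,-1.]);return R.from_matrix(np.c_[np.cross(y,z),y,z]).as_quat()
def shot(n,f):
    r=vision.read_camera(n);cv2.imwrite(f"pics/{f}.png",cv2.cvtColor(r["frame"],cv2.COLOR_RGB2BGR));np.save(f"pics/{f}.npy",r,allow_pickle=True);return r
E
python3 - <<'E'
from h import *
r=shot("top","t1")
for n,u,v,z in [("stand",228,192,.02),("plate",127,208,.01),("finial",307,170,.03),("tall",311,218,.055),("short",343,199,.036),("jar",322,125,.08),("whiteplate",321,269,0.01)]:
    print(n,onz(r,u,v,z).round(3))
w=vision.read_camera("wrist");V=np.array(w["view"]);o=get_obs()
Rt=R.from_quat(o["orientation"]).as_matrix()
c=-V[:3,:3].T@V[:3,3];print("cam in tool",(Rt.T@(c-o["position"])).round(4),(V[:3,:3]@Rt).round(3).tolist(),w["intrinsics"])
for a in (0,np.pi/4,np.pi/2,-np.pi/4,-np.pi/2): print(a,kinematics.solve_ik([.45,-.2,.3],down(a)))
E
```

```text
stand [ 0.538 -0.002  0.02 ]
plate [0.482 0.325 0.01 ]
finial [ 0.612 -0.256  0.03 ]
tall [ 0.455 -0.264  0.055]
short [ 0.518 -0.368  0.036]
jar [ 0.746 -0.297  0.08 ]
whiteplate [ 0.298 -0.301  0.01 ]
cam in tool [ 0.0693 -0.0008 -0.1257] [[-0.0, 1.0, 0.0], [-0.961, -0.0, -0.275], [-0.275, -0.0, 0.961]] [[314.95257002   0.         254.65134912]
 [  0.         314.95257002 187.13395252]
 [  0.           0.           1.        ]]
0 [-4.21270373e-01  9.35690979e-02  1.84865432e+00 -4.44089210e-16
  1.19936923e+00 -4.21270373e-01]
0.7853981633974483 [-4.21270373e-01  9.35690979e-02  1.84865432e+00 -4.44089210e-16
  1.19936923e+00 -1.20666854e+00]
1.5707963267948966 [-4.21270373e-01  9.35690979e-02  1.84865432e+00 -4.44089210e-16
  1.19936923e+00 -1.99206670e+00]
-0.7853981633974483 [-4.21270373e-01  9.35690979e-02  1.84865432e+00 -4.44089210e-16
  1.19936923e+00  3.64127791e-01]
-1.5707963267948966 [-4.21270373e-01  9.35690979e-02  1.84865432e+00 -4.44089210e-16
  1.19936923e+00  1.14952595e+00]
```

Run:
```python
from h import *
def t(): return round(get_obs()["time_s"],2)
for f,p,a in [("wp",[.482,.325,.25],0),("ws1",[.538,-.002,.27],0),("ws2",[.538,-.002,.27],-np.pi/2),("wt",[.53,-.27,.32],0)]:
    bot.reach(p,down(a));shot("wrist",f);print(f,t(),(np.array(get_obs()["position"])-p).round(4))
ims=[cv2.imread(f"pics/{f}.png") for f in("wp","ws1","ws2","wt")]
cv2.imwrite("pics/m1.png",cv2.resize(np.vstack([np.hstack(ims[:2]),np.hstack(ims[2:])]),(800,600),interpolation=cv2.INTER_AREA))
```

```text
wp 1.64 [-0.0006  0.001   0.    ]
ws1 2.95 [ 0.0001  0.0012 -0.0001]
ws2 4.4 [ 0.      0.0003 -0.    ]
wt 6.22 [ 0.0001  0.0004 -0.0001]
```

View pics/m1.png

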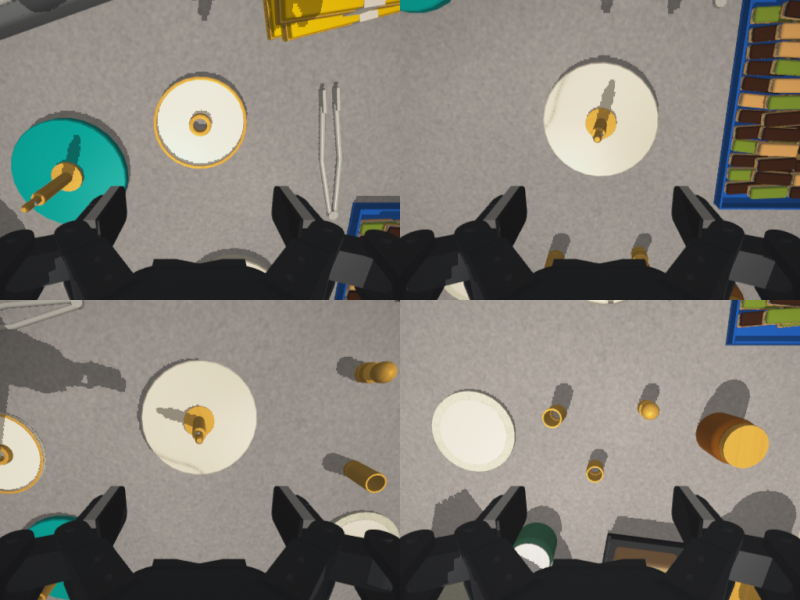

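The plate hub, stand with leaning rod (two views), and both sleeves plus finial are visible. In the lower-right panel the tall sleeve is upper left at about (552,417), with the finial at (649,410). Next I'll take enlarged crops and circle fits.

```bash
cat >> h.py <<'E'
def L(f): return np.load(f"pics/{f}.npy",allow_pickle=True).item()
def circ(r,mask,box,z,hull=True):
    x0,y0,x1,y1=box;m=np.zeros_like(mask);m[y0:y1,x0:x1]=mask[y0:y1,x0:x1]
    c=max(cv2.findContours(m,cv2.RETR_EXTERNAL,cv2.CHAIN_APPROX_NONE)[0],key=cv2.contourArea)[:,0]
    if hull:c=cv2.convexHull(c)[:,0]
    P=np.array([onz(r,u,v,z)[:2] for u,v in c])
    (a,b),rad=cv2.minEnclosingCircle((P*1000).astype(np.float32))
    s=np.linalg.lstsq(np.c_[2*P,np.ones(len(P))],(P**2).sum(1),rcond=None)[0]
    return s[:2].round(4),round(float(np.sqrt(s[2]+s[0]**2+s[1]**2)),4)
def masks(r):
    h=cv2.cvtColor(r["frame"],cv2.COLOR_RGB2HSV)
    return cv2.inRange(h,(8,100,60),(32,255,255)),cv2.inRange(h,(15,5,190),(40,70,255))
E
python3 - <<'E'
from h import *
S=512/400
r=L("wp");b,w=masks(r);print("plate",circ(r,b|w,[185,85,325,225],.012),"hub",circ(r,b,[235,135,275,180],.016))
for f,bx in(("ws1",[170,60,345,240]),("ws2",[160,60,345,245])):
    r=L(f);b,w=masks(r);print(f,circ(r,b|w,bx,.018))
    V=np.array(r["view"]);print("cam",(-V[:3,:3].T@V[:3,3]).round(3))
r=L("wt");b,w=masks(r)
print("tall",circ(r,b,[175,125,218,175],.06),"finial",circ(r,b,[305,125,345,155],.043),"short",circ(r,b,[230,195,265,236],.036))
def crop(f,x,y,w=40,s=7):
    im=cv2.imread(f"pics/{f}.png")[y-w//2:y+w//2,x-w//2:x+w//2];im=cv2.resize(im,None,fx=s,fy=s,interpolation=cv2.INTER_NEAREST)
    for k in range(0,w,10): cv2.putText(im,str(x-w//2+k),(k*s,10),0,.35,(0,0,255));cv2.putText(im,str(y-w//2+k),(0,k*s+10),0,.35,(255,0,0))
    return im
cv2.imwrite("pics/c1.png",np.vstack([np.hstack([crop("ws1",256,160),crop("ws2",254,158)]),np.hstack([crop("wt",196,150),crop("wt",325,145)])]))
E
```

```text
plate (array([0.4831, 0.3243]), 0.07) hub (array([0.4831, 0.3251]), 0.0166)
ws1 (array([ 0.5406, -0.0028]), 0.0884)
cam [0.538 0.068 0.396]
ws2 (array([ 0.5409, -0.0029]), 0.0885)
cam [ 0.608 -0.002  0.396]
tall (array([ 0.4593, -0.2616]), 0.0187) finial (array([ 0.61  , -0.2537]), 0.0171) short (array([ 0.523 , -0.3643]), 0.0189)
```

View pics/c1.png

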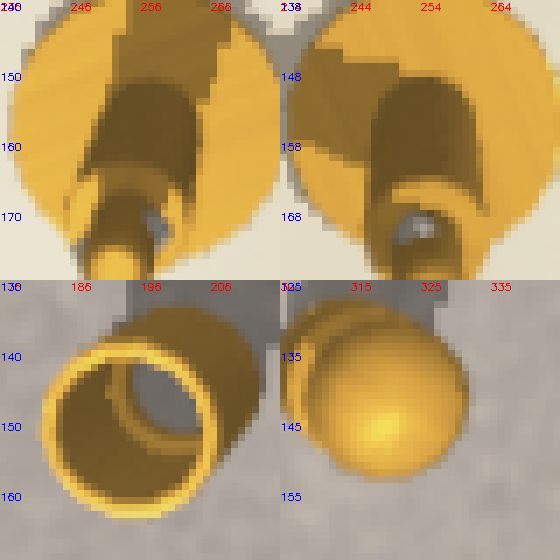

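Sleeve rim centre is at about (194.5,151) and the knob centre at about (321,142.3) in wt. The rod tip falls below these crops, so I'll recrop.

Run:
```python
from h import *
r=L("wt");print("tall",onz(r,194.5,151,.06).round(4),"fin",onz(r,320.8,142.3,.043).round(4))
def crop(f,x,y,w=40,s=10):
    im=cv2.imread(f"pics/{f}.png")[y-w//2:y+w//2,x-w//2:x+w//2];im=cv2.resize(im,None,fx=s,fy=s,interpolation=cv2.INTER_NEAREST)
    for k in range(0,w,10): cv2.putText(im,str(x-w//2+k),(k*s,10),0,.35,(0,0,255));cv2.putText(im,str(y-w//2+k),(0,k*s+10),0,.35,(255,0,0))
    return im
cv2.imwrite("pics/c2.png",np.hstack([crop("ws1",254,175),crop("ws2",256,175)]))
```

```text
tall [ 0.4561 -0.2647  0.06  ] fin [ 0.6148 -0.2564  0.043 ]
```

View pics/c2.png

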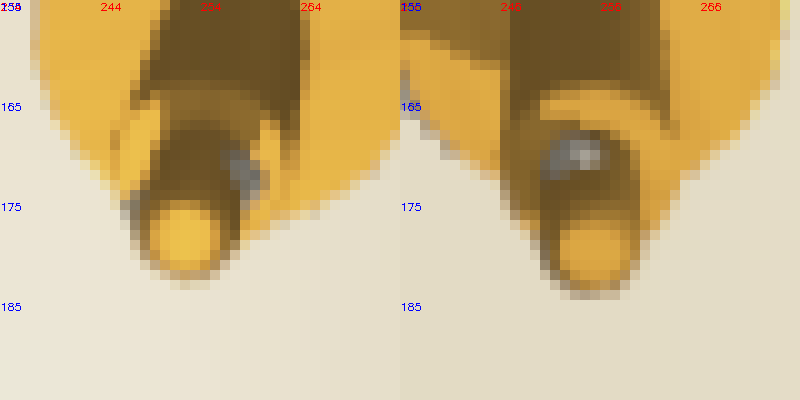

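ws1 shows the tip centre at (252.4,178.7) and ws2 at (255.4,180.0), with the shoulder ring behind it.

Run:
```python
from h import *
for f,u,v in(("ws1",251.9,178.2),("ws2",254.9,179.5)): print(f,onz(L(f),u,v,.12).round(4))
r=L("wt");print("tall",onz(r,194,150.5,.06).round(4),"fin",onz(r,320.3,141.8,.043).round(4))
r=L("ws1");b,w=masks(r);
c0=np.array([.5407,-.0029])
for f in("ws1","ws2"): print(f,"proj flange ctr",proj(L(f),[*c0,.024]).round(1), "shoulder if straight",proj(L(f),[*c0,.094]).round(1))
```

```text
ws1 [ 0.5358 -0.0026  0.12  ]
ws2 [ 0.5363 -0.0028  0.12  ]
tall [ 0.4555 -0.2641  0.06  ] fin [ 0.6141 -0.2558  0.043 ]
ws1 proj flange ctr [256.6 158.6] shoulder if straight [257.1 172. ]
ws2 proj flange ctr [254.9 155.7] shoulder if straight [255.  168.5]
```

```bash
cat >> h.py <<'E'
def st(m=""):
    o=get_obs();print(m,"t",round(o["time_s"],2),"p",np.round(o["position"],4),"F",np.round(o["wrist_force"],2),"w",round(o["gripper_width"],4),"g",np.round(o["grip_force"],1),flush=True);return o
C0=np.array([.5407,-.0029]);LEAN=np.array([-.0047,.0002])/.096
def axis(z): return C0+LEAN*(z-.024)
E
python3 - <<'E'
from h import *
p=np.array([.4555,-.2641])
bot.reach([*p,.12],down(-np.pi/2));hand.move_gripper(.06,30);st("above")
bot.servo_line([*p,.046],velocity=.15);st("down")
hand.move_gripper(.0,30);st("c1");hand.move_gripper(.045)
bot.reach([*p,.046],down(0));hand.move_gripper(.0,30);st("c2")
bot.servo_line([*p,.16],velocity=.15);st("lift")
E
```

```text
above t 7.96 p [ 0.4556 -0.2641  0.1202] F [-0.65 -0.21  0.57] w 0.06 g 0.0
down t 8.6 p [ 0.4557 -0.2642  0.0462] F [0.34 0.4  0.37] w 0.0598 g 0.0
c1 t 8.96 p [ 0.4562 -0.2645  0.0471] F [-0.62  0.37  6.76] w 0.0316 g 29.5
c2 t 10.91 p [ 0.4555 -0.2641  0.0461] F [-0.71 -0.2   3.56] w 0.0317 g 29.7
lift t 11.82 p [ 0.4549 -0.2638  0.1592] F [ 0.04  0.1  -1.71] w 0.0312 g 29.9
```

```bash
cat >> h.py <<'E'
def ease(off,zs,f0,xy,vel=.02,lim=5,fl=99):
    """lower piece bottom through heights zs following xy(z); stop when load exceeds lim"""
    for z in zs:
        bot.servo_line([*xy(z),z+off],velocity=vel)
        o=get_obs();d=np.array(o["wrist_force"])-f0
        if d[2]>lim or np.hypot(*d[:2])>fl: break
    print("stopped bottom cmd",round(z,4),"actual",round(o["position"][2]-off,4),"dF",d.round(2),"t",round(o["time_s"],2),flush=True);return z,d
E
python3 - <<'E'
from h import *
p=axis(.094)
bot.reach([*p,.181],down(0));bot.dwell(.2);o=st("over");f0=np.array(o["wrist_force"])
bot.servo_line([*p,.046+.099],velocity=.08);st("near")
z,d=ease(.046,np.arange(.097,.083,-.001),f0,axis,lim=4,fl=4)
st()
E
```

```text
over t 13.08 p [ 0.5371 -0.004   0.1808] F [-0.33  0.67 -0.82] w 0.0314 g 29.8
near t 13.68 p [ 0.5373 -0.0027  0.1448] F [-0.25 -0.38 -1.71] w 0.0313 g 29.8
stopped bottom cmd 0.084 actual 0.0839 dF [ 0.48 -0.48 -0.3 ] t 17.18
 t 17.18 p [ 0.5377 -0.0028  0.1299] F [ 0.16  0.19 -1.11] w 0.0316 g 29.9
```

Past the shoulder with no contact, so I'll continue down to the flange.

Run:
```python
from h import *
f0=np.array([-.2,-.2,-1.6])
z,d=ease(.046,np.arange(.080,.029,-.004),f0,axis,vel=.04,lim=4,fl=5)
if z<.034: z,d=ease(.046,np.arange(.028,.020,-.001),f0,axis,vel=.03,lim=3,fl=6)
st()
```

```text
stopped bottom cmd 0.032 actual 0.0317 dF [ 0.77  2.55 -1.72] t 20.43
stopped bottom cmd 0.024 actual 0.0242 dF [-0.52  3.7   4.26] t 21.72
 t 21.72 p [ 0.5408 -0.0028  0.0702] F [-0.72  3.5   2.66] w 0.0315 g 30.4
```

Run:
```python
from h import *
hand.move_gripper(.06);st("rel")
o=get_obs()["position"];bot.servo_line([o[0]+.0,o[1],.19],velocity=.2)
r=shot("top","t2")
p=np.array([.4831,.3247])
bot.reach([*p,.10],down(-np.pi/2));hand.move_gripper(.044,30);bot.servo_line([*p,.035],velocity=.15);bot.dwell(.2)
o=st("ov");f0=np.array(o["wrist_force"])
z,d=ease(0,np.arange(.029,.015,-.001),f0,lambda z:p,vel=.03,lim=1.5)
st()
```

```text
rel t 22.11 p [ 0.5407 -0.003   0.0699] F [ 0.98  0.03 -0.28] w 0.0598 g 0.0
ov t 25.87 p [0.4838 0.3252 0.0361] F [1.02 0.24 0.11] w 0.0441 g 0.0
stopped bottom cmd 0.02 actual 0.021 dF [-4.98 -1.67 12.75] t 28.47
 t 28.47 p [0.4832 0.3248 0.021 ] F [-3.96 -1.43 12.86] w 0.044 g 6.4
```

Run:
```python
from h import *
p=np.array([.4831,.3247])
bot.servo_line([*p,.0245],velocity=.05)
hand.move_gripper(.0,30);st("c1");hand.move_gripper(.044)
bot.reach([*p,.0240],down(0));hand.move_gripper(.0,45);st("c2")
bot.servo_line([*p,.05],velocity=.06);bot.dwell(.15);st("lift")
bot.servo_line([*p,.215],velocity=.25)
shot("wrist","wl");shot("scene","sl");st()
a=cv2.imread("pics/wl.png");b=cv2.imread("pics/sl.png")
cv2.imwrite("pics/m2.png",cv2.resize(np.hstack([a,b]),(800,300),interpolation=cv2.INTER_AREA))
```

```text
c1 t 28.98 p [0.4831 0.3248 0.0247] F [-1.46  0.49  5.43] w 0.032 g 29.3
c2 t 30.94 p [0.4831 0.3247 0.0244] F [-1.31 -1.21  4.62] w 0.0312 g 44.2
lift t 31.68 p [0.4829 0.3245 0.0497] F [-0.22  0.04 -2.59] w 0.0312 g 44.8
 t 32.58 p [0.482  0.324  0.2129] F [-0.27  0.12 -2.63] w 0.0312 g 44.9
```

View pics/m2.png

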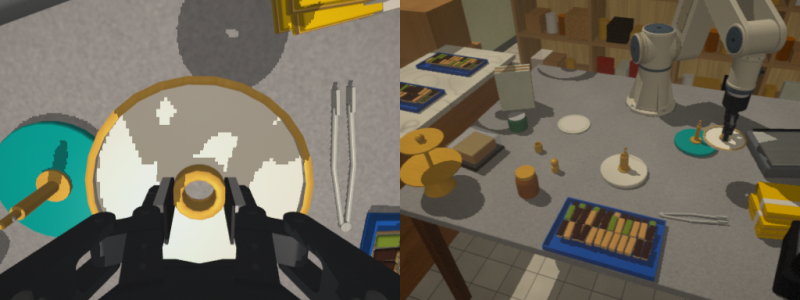

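The plate is held level by its hub, with the hub in the wrist view at about (200,192) in the montage. The scene view shows the sleeve standing on the stand. Now I'll place the plate.

Run:
```python
from h import *
r=L("wl");print("hub expected",proj(r,[.482,.324,.2129-.0244+.016]).round(1),"seen ~(256,246)")
p=axis(.096);off=.0244
bot.reach([*p,off+.14],down(0));bot.dwell(.2);o=st("over");f0=np.array(o["wrist_force"])
bot.servo_line([*p,off+.103],velocity=.06);d=np.array(get_obs()["wrist_force"])-f0;print(d.round(2))
if abs(d[2])<4:
    z,d=ease(off,np.arange(.100,.080,-.001),f0,axis,vel=.02,lim=3,fl=5)
st()
```

```text
hub expected [253.5 249.1] seen ~(256,246)
over t 34.05 p [ 0.5374 -0.0017  0.1646] F [-0.55  0.31 -2.94] w 0.0308 g 44.9
[0.75 0.5  1.31]
stopped bottom cmd 0.083 actual 0.0839 dF [-3.4   1.03 12.22] t 39.37
 t 39.37 p [ 0.538  -0.0027  0.1083] F [-3.95  1.34  9.28] w 0.0311 g 46.0
```

Run:
```python
from h import *
o=get_obs()["position"]
bot.servo_line([*axis(.084),.1088],velocity=.03);st("ease")
hand.move_gripper(.05);st("rel")
bot.servo_line([*axis(.084),.21],velocity=.15)
r=shot("wrist","wd");b,w=masks(r)
p=np.array([.6141,-.2558])
bot.reach([*p,.10],down(-np.pi/2));bot.servo_line([*p,.022],velocity=.15);st("down")
hand.move_gripper(.0,30);st("c1");hand.move_gripper(.045)
bot.reach([*p,.022],down(0));hand.move_gripper(.0,45);st("c2")
bot.servo_line([*p,.08],velocity=.1);bot.dwell(.1);st("lift")
b=shot("scene","s3")
a=cv2.imread("pics/wd.png");b=cv2.imread("pics/s3.png")
cv2.imwrite("pics/m3.png",np.hstack([a[60:384,100:500],cv2.resize(b[100:262,150:350],(400,324))]))
```

```text
ease t 39.62 p [ 0.5377 -0.0028  0.1087] F [-0.4   0.69 -3.1 ] w 0.031 g 44.9
rel t 39.94 p [ 0.538  -0.0028  0.1089] F [0.44 0.1  0.43] w 0.05 g 0.0
down t 42.59 p [ 0.6147 -0.2556  0.0227] F [-0.48 -0.06  0.88] w 0.05 g 0.0
c1 t 42.91 p [ 0.6151 -0.256   0.0236] F [-0.56  1.74  6.21] w 0.029 g 29.5
c2 t 44.9 p [ 0.6141 -0.2558  0.0223] F [-1.61  0.77  4.  ] w 0.0287 g 44.4
lift t 45.73 p [ 0.6135 -0.2556  0.0792] F [ 0.62  0.26 -0.66] w 0.0282 g 44.4
```

View pics/m3.png

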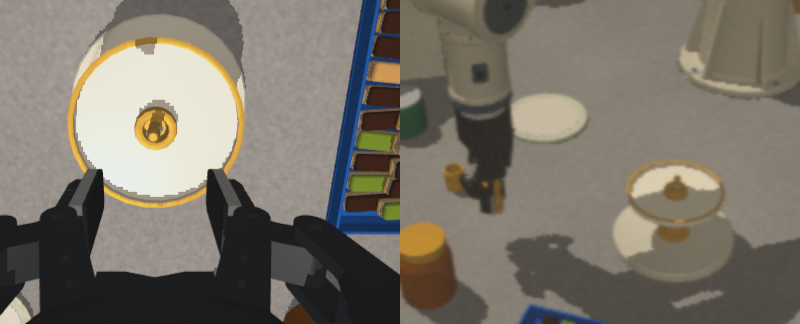

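The plate sits level on the sleeve with the rod's end in the hub, at about (155,130) in the left panel. The finial is in the gripper. Now the finial.

Run:
```python
from h import *
print("tip recheck",onz(L("wd"),251.5,196.5,.12).round(4))
p=axis(.119);off=.0223
o=get_obs()["position"];bot.servo_line([o[0],o[1],.19],velocity=.25)
bot.reach([*p,off+.14],down(0));bot.dwell(.2);o=st("over");f0=np.array(o["wrist_force"])
bot.servo_line([*p,off+.122],velocity=.06)
z,d=ease(off,np.arange(.120,.1075,-.001),f0,axis,vel=.02,lim=3,fl=4)
st()
```

```text
tip recheck [ 0.5351 -0.0024  0.12  ]
over t 47.61 p [ 0.5367 -0.0038  0.1624] F [ 0.05  0.09 -1.38] w 0.0282 g 44.5
stopped bottom cmd 0.108 actual 0.1079 dF [0.48 3.29 1.1 ] t 51.31
 t 51.31 p [ 0.5366 -0.0027  0.1302] F [ 0.53  3.38 -0.28] w 0.0286 g 44.6
```

Run:
```python
from h import *
off=.0223
for z in np.arange(.107,.0955,-.001):
    bot.servo_line([*(axis(z)+[0,.0004]),z+off],velocity=.02)
    o=get_obs();F=np.array(o["wrist_force"]);b=o["position"][2]-off
    print(round(z,4),round(b,4),F.round(1))
    if F[2]>16 or np.hypot(*F[:2])>8 or (b<.1012 and F[2]>6): break
st()
```

```text
0.107 0.1069 [-0.2  2.3 -0.2]
0.106 0.1061 [-0.2  2.7  1.4]
0.105 0.1051 [-0.1  3.7  2.3]
0.104 0.1036 [ 0.7  3.4 -3. ]
0.103 0.1025 [ 0.9  3.8 -5. ]
0.102 0.1015 [ 0.8  4.  -7.6]
0.101 0.1009 [-1.2  3.9 -5.3]
0.1 0.1001 [-2.7  3.7 -1. ]
0.099 0.0998 [-5.8  3.5  9.3]
 t 53.56 p [ 0.537  -0.0023  0.1221] F [-5.83  3.45  9.26] w 0.0284 g 46.3
```

It snapped over the balls and rests on the hub at about 0.0998. I'll release and check.

Run:
```python
from h import *
bot.servo_line([*(axis(.1)+[0,.0004]),.1223],velocity=.03)
hand.move_gripper(.06);st("rel")
bot.servo_line([*(axis(.1)+[0,.0004]),.24],velocity=.15)
shot("wrist","we");shot("scene","se");st()
a=cv2.imread("pics/we.png");b=cv2.imread("pics/se.png")
cv2.imwrite("pics/m4.png",np.hstack([a[60:384,100:500],cv2.resize(b[150:258,220:353],(400,324))]))
```

```text
rel t 54.22 p [ 0.5374 -0.0025  0.1224] F [ 0.16 -0.39  0.22] w 0.0597 g 0.0
 t 55.25 p [ 0.5363 -0.0023  0.2388] F [-0.25  0.32  0.04] w 0.0601 g 0.0
```

View pics/m4.png

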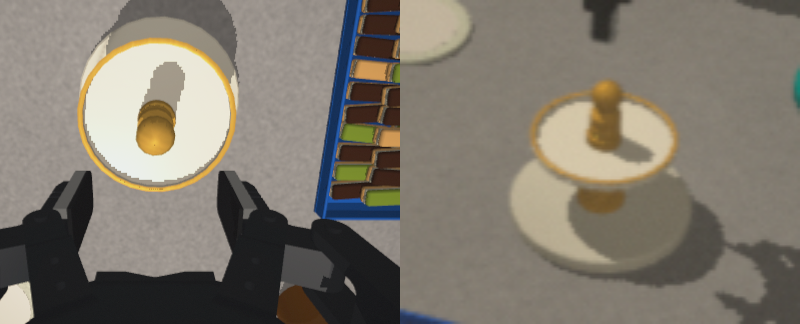

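The stand is assembled: the finial at (157,130) sits upright on the level plate, and the gripper is clear.

```bash
python3 -c "
from workcell import *
print(hand_in())"
```

```text
the job is handed in; nothing more can be done
None
```

The tall sleeve, plate and finial are on the white stand, with the finial snapped home; I handed the job in after about 55 s, and the interface gave no verdict.

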